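Vent the lint filter housing with its bayonet lid

ROBOT

A 6-joint arm with a two-finger parallel gripper is mounted at the origin on a cart in front of the work surface, level with it; the furniture and walls round the work are solid. World frame = base frame: x ahead of the robot, y to its left, z up, the work surface at z = 0. Lengths are in m, angles in rad, forces in N, time in s.
With the tool pointing down it reaches from about 0.4 to 0.825 m from the base axis. Payload 7 kg.
Tool frame: the origin (TCP) lies midway between the tips of the shut fingers; the grasp point (between the pads) lies 19 mm behind it (r.pinch_z is the distance from the TCP to the grasp point, in m); z points along the fingers, y is the line along which they close (so a half turn about z gives the same grasp; the last joint's range is limited). The gripper opens to 88 mm and grips with 3 to 60 N. Pads are 19 mm wide; open, the fingers measure 130 mm over their backs; the gripper's body (78 mm by 193 mm) begins 47 mm behind the grasp point.
Start: joints at [1.547, 0.359, 0.012, 0, -1.224, -0.288], TCP at [0.207, 0.642, 0.227] pointing down, gripper open.
Joint ranges: [-3.07, 3.07], [-1.43, 2.12], [-1.02, 1.25], [-3.03, 1.67], [-3.05, -0], [-3.03, 3.03]. Speed limits (rad/s): [2.39, 2.39, 3.01, 3.14, 3.14, 3.14].

INTERFACE

Orientations are given as a unit quaternion [w, x, y, z].
In Python, from rig import r, eyes gives the robot as it stands.
- The arm moves only by the tool step_arm, never from a script. Its argument "moves" is one flat list of numbers, 7 for each row, row after row: the turn, a rotation vector about the tool's x, y, z in degrees, then the shift along the tool's x, y, z in m, then the finger opening in m, from 0 to 0.0876. In form: [ax, ay, az, tx, ty, tz, claw, ax, ay, az, tx, ty, tz, claw, ...]. A call has 1 to 20 rows; each row is the pose to reach, as a shift and turn from the pose commanded when the call began, along the tool's axes at that moment; what a row does not reach only later rows make up. A row lasts 1/12 s, in which the tool goes at most 41.7 mm and 7.16 degrees, less where a joint would pass 70% of its speed; a pose out of reach is approached as far as the arm can. A call with a gripper value outside its range is refused whole. The fingers move at their own pace and stop on an object; "grip_force" is the grip in N (left out, the last holds). Time passes only in rows, so rows that repeat a pose let the fingers close. It gives the time, the measured TCP pose, the force, the opening and the grip force at its end, in the units of the state.
- r.observe(): the state, without advancing time (a new reading comes with each control period).
- eyes.grab_frame(name): name is "side" or "top" or "wrist"; returns a dict with "frame" (420x560x3 uint8, red, green, blue), "range_z" (420x560 float32, m along the optical axis (not along the pixel's ray), 0 where there is no reading), "mtx" (3x3 intrinsics, pixels), "rvec" (rotation vector, rad) and "tvec" (3), from world to camera coordinates, as OpenCV has them. Camera axes: x right, y down, z forward; pixel columns grow to the right and rows downward; lengths in m; the calibration is good to about 2 mm. The wrist camera is an equidistant fisheye: a pixel r from the principal point sees the ray r / f radians off the axis. A picture is of the moment at which its call begins.
- r.finish_job(): hands the job in; it is judged then, once.
The state is a dict: "time": time; "qpos": joint angles; "dq": joint speeds; "effort": joint torques, N m; "eef_pos": TCP position; "ee_rot": TCP orientation; "force": force on the tool from outside, world axes, zero at the start; "torque": the same for the moment, N m; "gripper_width": finger opening in m; "grasp_force": force on a finger pad.
Only numpy, scipy, OpenCV 4.12 (cv2) and the standard library are available. Lean on these libraries where they do the work, as an engineer would, in place of code of your own. Each camera call takes 0.05 s, during which the arm holds its last target. There are 200 camera calls.

TASK

Close the one of the two drain housings that has the lint filter standing in it: lower the loose bayonet lid into it through the slots until the lid sits on the rim, then turn it clockwise (seen from above) half of the way to the lock, so that its grip bar points at the long half-way rib, and never as far as the lock's click. Finish while still gripping the lid in this venting position, and leave the candle and the balm pot where they stand.

Things in the scene. Friction and masses are not known exactly. Their poses are not given: they have to be found in the camera images.
- twin_housing: Fixed white twin drain housing, 205 (y) x 92 (x) x 70 mm high: two round canisters, 92 mm across, on one base; hose stubs at its far (+x) side. Origin at the centre of its underside, x away from the robot at yaw 0, z up. Bore a (left) at y = +52 mm, b (right) at y = -52 mm. Under the rim a lid's lugs turn clockwise only (seen from above): 45 degrees to half-way, 90 to the lock.
- bore_a (a point): Centre of the left bore at the top of its rim, 70 mm above the worktop; z up. The rim is a 12 mm thick flange with a 58 mm round hole and two opposite slots, 15 mm wide, reaching 36 mm from the axis, along this point's +x and -x. Two short raised ribs, 8 mm apart, mark the lock on the outer rim, at both sides.
- bore_b (a point): The same for the right bore.
- half_a (a point): The same point as bore_a, but its x axis points at the half-way marks (either way round): the long single raised ribs, 5 mm wide, that also run down the canister's outside, 45 degrees clockwise of the slots.
- half_b (a point): The same for the right bore.
- lid: Loose grey bayonet lid, 0.1 to 0.2 kg, standing on its plug. Origin at the centre of the underside, z up. From below: nose tapering 44 to 54 mm across, 6 mm high; two opposite lugs (x), height 6 to 12 mm, 10 mm wide, reaching 33 mm from the axis; plug 54 mm across to 26 mm height; disc 76 mm across from 26 to 34 mm; grip bar 68 (x) x 16 mm (y), 34 to 64 mm. Same when turned half round.
- lid_bar (a point): Centre of the lid's grip bar, 49 mm above the plug's underside and 23 mm above the disc's underside, which sits on the rim (so 23 mm above the bore's point when seated); x along the bar and the lugs below its ends, y across its 16 mm width, z up. Seated, the lid has 2 mm of play sideways and up and down.
- filter_top (a point): Centre of the top of the white lint filter, a ribbed cylinder 52 mm across and 38 mm high, fixed upright in one of the two bores, its top 26 mm below the rim. The other bore is empty but for a flat grid on its floor.
- click_a (a joint): Sprung click pin under the left bore's flange, 0 when up; it is pressed down (m, to 0.004) when a lug rides over it on the way to the lock, from about 53 degrees of turn.
- click_b (a joint): The same in the right bore.
- candle: Bystander: candle in a glass, 76 mm across, 90 mm high, at the right of the worktop. Origin at the centre of its underside.
- balm: Bystander: round pot, 69 mm across, 41 mm high, behind the candle. Origin at the centre of its underside.
Things that resemble listed ones, but are neither listed nor needed, are in the scene too. What is shaped like the lid but blue is not meant.

How it is judged:
On the way:
1. the lid sits on the rim of the housing with the filter, its lugs down through the slots (((horizontal distance between filter_top and bore_a below 0.02 m and horizontal distance between lid_bar and bore_a below 0.005 m and z of lid_bar in the frame of bore_a between 0.019 and 0.0265 m and angle between the x axis of lid_bar and the x axis of bore_a, either way round below 0.3 rad) or (horizontal distance between filter_top and bore_b below 0.02 m and horizontal distance between lid_bar and bore_b below 0.005 m and z of lid_bar in the frame of bore_b between 0.019 and 0.0265 m and angle between the x axis of lid_bar and the x axis of bore_b, either way round below 0.3 rad))), for 0.1 s.
At the end, for the whole second after the job is handed in: The lid sits in the bore that holds the filter (within 5 mm of its axis, bar centre 19 to 26.5 mm above the rim), its bar within 0.14 rad (8 degrees) of the half-way ribs, at rest, and the fingers still grip it (more than 1 N) (((horizontal distance between filter_top and bore_a below 0.02 m and horizontal distance between lid_bar and bore_a below 0.005 m and z of lid_bar in the frame of bore_a between 0.019 and 0.0265 m and angle between the x axis of lid_bar and the x axis of half_a, either way round below 0.14 rad) or (horizontal distance between filter_top and bore_b below 0.02 m and horizontal distance between lid_bar and bore_b below 0.005 m and z of lid_bar in the frame of bore_b between 0.019 and 0.0265 m and angle between the x axis of lid_bar and the x axis of half_b, either way round below 0.14 rad)) and contact force between the fingers and lid above 1 N and linear speed of lid below 0.02 m/s and angular speed of lid below 0.1 rad/s); the arm keeps its last pose, push and grip.
It fails at once if the lid was turned on to the click (value of joint any of click_a, click_b above 0.0012 m).
It fails at once if the candle or the balm pot was moved by more than 20 mm (distance of any of candle, balm from where it was at the start of the episode above 0.02 m).
It also fails if it takes over 45 s, if anything falls off the work surface, if the arm or the gripper's body presses on something with over 40 N, if the wrist force passes 120 N, or if a joint passes its speed limit or range.

## Working session

There is one attempt and no reset: what is moved stays moved. The work goes in short steps, Python scripts to look and compute and a tool call to move; the robot and the scene stay as the last step left them, time stands still between calls to the robot, and variables do not carry over. Pictures are saved under pics/ and viewed, at most 10 in all, crops included, and the job is handed in when it is done.

Besides the shell and the picture viewer there is one more tool, called after "Call:" in YAML: its name, and indented under it one key for each argument. step_arm: Moves the arm, as the interface text tells. Its arguments: {"type":"object","properties":{"moves":{"type":"array"},"grip_force":{"type":"number"}},"required":["moves"]}

```bash
mkdir -p pics
cat > h.py <<'E'
import numpy as np, cv2
from rig import r, eyes
from scipy.spatial.transform import Rotation as R
def grab(n):
    f=eyes.grab_frame(n); f['R']=cv2.Rodrigues(np.array(f['rvec'],float))[0]; f['t']=np.array(f['tvec'],float).ravel(); return f
def save(f,p): cv2.imwrite(p,cv2.cvtColor(f['frame'],cv2.COLOR_RGB2BGR))
def cloud(f):  # world points per pixel (pinhole)
    K=np.array(f['mtx']);z=f['range_z'];v,u=np.mgrid[:z.shape[0],:z.shape[1]]
    c=np.stack([(u-K[0,2])/K[0,0]*z,(v-K[1,2])/K[1,1]*z,z],-1)
    return (c-f['t'])@f['R']
def plane(f,uv,h):
    K=np.array(f['mtx']);uv=np.atleast_2d(uv).astype(float)
    d=np.c_[(uv-K[:2,2])/[K[0,0],K[1,1]],np.ones(len(uv))]@f['R'];o=-f['R'].T@f['t']
    return o+d*((h-o[2])/d[:,2])[:,None]
E
python3 - <<'E'
from h import *
s=r.observe();print(s['time'],s['eef_pos'],s['ee_rot'],s['gripper_width'],r.pinch_z)
for n in('top','side'):
    f=grab(n);save(f,f'pics/{n}1.png');np.save(f'{n}1.npy',f,allow_pickle=True);print(n,-f['R'].T@f['t'],f['mtx'])
E
```

```text
0.0 [0.20692952 0.64199089 0.22560689] [ 8.27448726e-04  9.87861896e-01 -1.55332500e-01 -6.90066568e-05] 0.08777077641249291 0.0188
top [ 0.42872736 -0.1573916   1.27666644] [[520.59199247   0.         289.77312716]
 [  0.         520.59199247 211.18368888]
 [  0.           0.           1.        ]]
side [1.05232337 0.14446903 0.7201732 ] [[474.03357844   0.         282.65187713]
 [  0.         474.03357844 212.74693634]
 [  0.           0.           1.        ]]
```

View pics/top1.png

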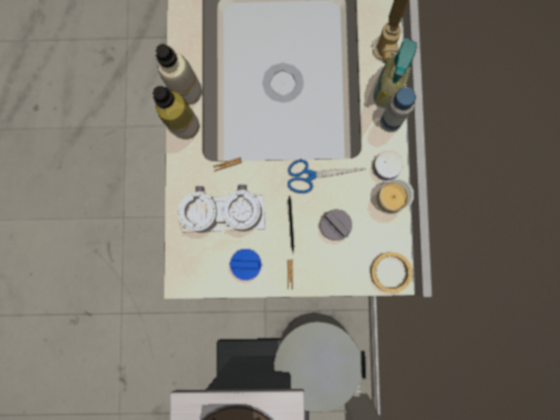

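View pics/side1.png

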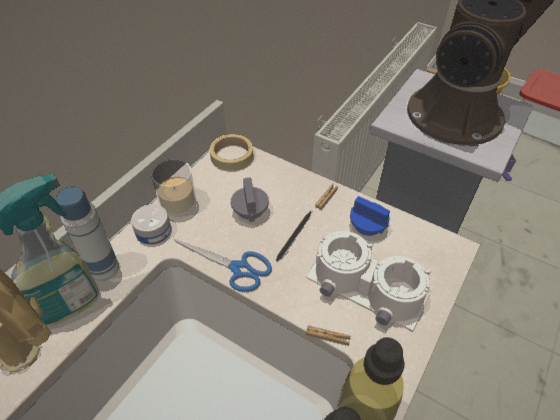

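The top view shows the grey lid at (336,225) and a blue look-alike at (246,264). The twin housing has bores at (198,211) for a and (242,210) for b. The candle is at (392,197) and the balm pot at (387,165). The grey lid is the one meant, because the blue one is excluded by its colour. I'll confirm this and the filter bore in an enlarged crop.

Run:
```python
from h import *
t=np.load('top1.npy',allow_pickle=True).item();s=np.load('side1.npy',allow_pickle=True).item()
def crop(f,x0,y0,w,h,k):
    return cv2.resize(cv2.cvtColor(f['frame'],cv2.COLOR_RGB2BGR)[y0:y0+h,x0:x0+w],(w*k,h*k),interpolation=cv2.INTER_CUBIC)
a=crop(t,170,175,100,70,4);b=crop(t,300,190,100,70,4);c=crop(s,300,220,140,105,4)[:,:]
b2=crop(s,220,165,60,70,4)
top=np.hstack([a,b]);bot=np.zeros((320,800,3),np.uint8);c=cv2.resize(c,(426,320));bot[:,:426]=c;bot[:280,430:670]=b2
cv2.imwrite('pics/c1.png',np.vstack([top,bot]))
# depth: rim & lid
P=cloud(t)
for n,(u,v),rad in(('a',(198,211),30),('b',(242,210),30),('lid',(336,225),25)):
    print(n,P[v,u])
x,y,z=P[...,0],P[...,1],P[...,2]
vv,uu=np.mgrid[:420,:560]
reg=(uu>170)&(uu<270)&(vv>175)&(vv<245)
for n,(u,v) in(('a',(198,211)),('b',(242,210))):
    m=(np.hypot(uu-u,vv-v)<24); print(n,'floor z pct',np.percentile(z[np.hypot(uu-u,vv-v)<8],[10,50,90]))
    q=m&(z>.06)&(z<.085);pts=np.c_[uu[q],vv[q]].astype(np.float32);c,rr=cv2.minEnclosingCircle(pts)
    print(c,rr,plane(t,c,.07))
q=(np.hypot(uu-336,vv-225)<25)
print('lid z',np.percentile(z[q],[5,50,95]))
for lo,hi in((.05,.075),(.02,.045)):
    w=q&(z>lo)&(z<hi);pts=np.c_[uu[w],vv[w]].astype(np.float32)
    print(w.sum(),cv2.minAreaRect(pts),P[w].mean(0))
    pp=P[w][:,:2];U=np.linalg.svd(pp-pp.mean(0),full_matrices=False);print(np.degrees(np.arctan2(*U[2][0][::-1])),U[1])
h,S,v_=cv2.split(cv2.cvtColor(t['frame'],cv2.COLOR_RGB2HSV))
print(h[225,325],S[225,325],v_[225,325])
```

```text
a [0.58088404 0.09024676 0.00984318]
b [ 0.57743257 -0.021859    0.04364524]
lid [ 0.53550022 -0.24340551  0.06919331]
a floor z pct [0.00539946 0.00866986 0.01176445]
(199.06710815429688, 212.70469665527344) 22.431896209716797 [[0.56959718 0.07595795 0.07      ]]
b floor z pct [0.03965664 0.04300653 0.04639602]
(240.0, 209.5) 20.88669776916504 [[ 0.57551204 -0.0200741   0.07      ]]
lid z [-0.00301354  0.00307911  0.06460906]
214 ((336.33367919921875, 223.6559295654297), (28.497547149658203, 7.340968132019043), 46.84760665893555) [ 0.53918966 -0.24464366  0.06376281]
-138.70743302647182 [0.28643101 0.07216012]
567 ((335.6000061035156, 224.80001831054688), (30.990318298339844, 30.990318298339844), 71.56504821777344) [ 0.53805447 -0.24464877  0.03463246]
-48.18198306126552 [0.52453422 0.44111765]
167 14 127
```

View pics/c1.png

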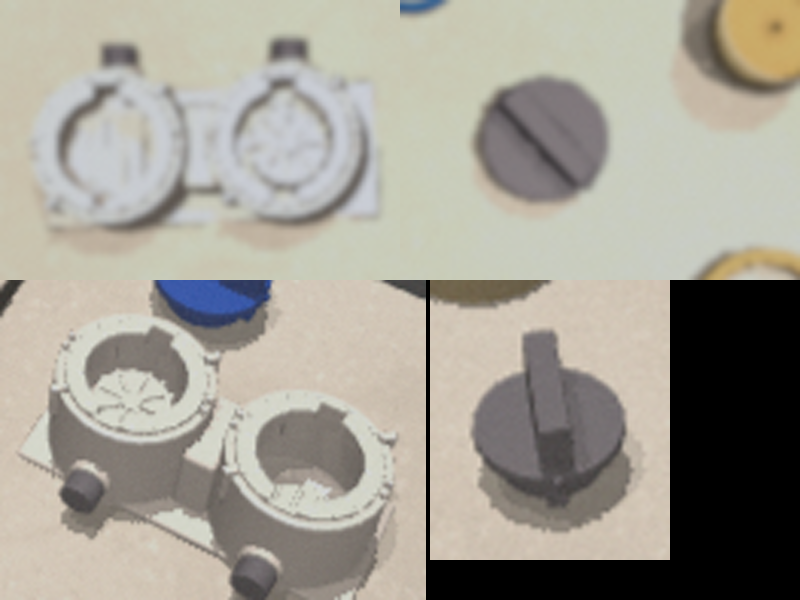

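The crop shows the grey lid at top (336,224) with its bar at about 45° and its lug visible. The blue one is the look-alike. Bore b (right, top (242,210)) holds the ribbed filter, with its top at z≈0.043, and bore a goes down to its floor at 0.009. Next I'll move over the housing for a wrist view.

Call:
step_arm:
  moves: [0,0,0,0.467,0.492,-0.034,0.0876,0,0,0,0.467,0.492,-0.034,0.0876,0,0,0,0.467,0.492,-0.034,0.0876,0,0,0,0.467,0.492,-0.034,0.0876,0,0,0,0.467,0.492,-0.034,0.0876,0,0,0,0.467,0.492,-0.034,0.0876,0,0,0,0.467,0.492,-0.034,0.0876,0,0,0,0.467,0.492,-0.034,0.0876,0,0,0,0.467,0.492,-0.034,0.0876,0,0,0,0.467,0.492,-0.034,0.0876,0,0,0,0.467,0.492,-0.034,0.0876,0,0,0,0.467,0.492,-0.034,0.0876,0,0,0,0.467,0.492,-0.034,0.0876,0,0,0,0.467,0.492,-0.034,0.0876,0,0,0,0.467,0.492,-0.034,0.0876,0,0,0,0.467,0.492,-0.034,0.0876,0,0,0,0.467,0.492,-0.034,0.0876,0,0,0,0.467,0.492,-0.034,0.0876,0,0,0,0.467,0.492,-0.034,0.0876,0,0,0,0.467,0.492,-0.034,0.0876]

```text
time: 1.77
eef_pos: [0.5003, 0.0312, 0.2603]
ee_rot: [0.0, 0.988, -0.155, -0.0]
force: [-0.2, 0.5, 0.6]
gripper_width: 0.0878
grasp_force: 0.0
```

Run:
```python
from h import *
s=r.observe();print(s['time'],s['eef_pos'],R.from_quat(np.roll(s['ee_rot'],-1)).as_matrix().round(3),np.round(s['qpos'],3))
f=grab('wrist');np.save('w1.npy',f,allow_pickle=True);save(f,'pics/w1.png');print(-f['R'].T@f['t'],f['R'],f['mtx'])
```

```text
1.7667 [0.50027694 0.03115475 0.26027114] [[ 0.952 -0.307 -0.001]
 [-0.307 -0.952  0.   ]
 [-0.001  0.    -1.   ]] [ 0.455  0.048 -0.308 -0.    -1.216  0.804]
[0.5709967  0.00707691 0.41857967] [[-3.06314865e-01 -9.51930224e-01  2.29636211e-04]
 [-9.13458444e-01  2.94003174e-01  2.81346413e-01]
 [-2.67889668e-01  8.59708254e-02 -9.59606244e-01]] [[325.1922621    0.         276.44026106]
 [  0.         325.1922621  211.47919115]
 [  0.           0.           1.        ]]
```

View pics/w1.png

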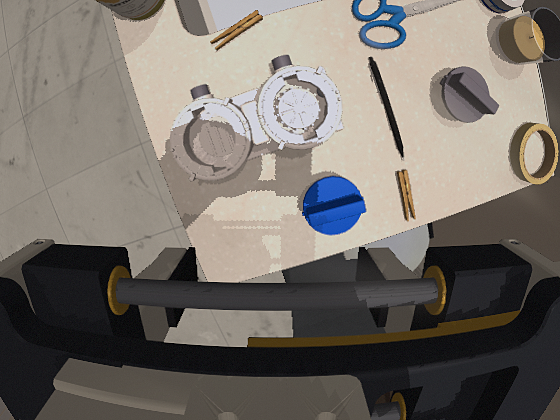

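The wrist view shows bore b at about (300,105) with the filter's spokes, bore a at about (212,140), and the grey lid at (470,95). I'll rectify it onto the rim plane and the bar-top plane and measure there.

```bash
cat >> h.py <<'E'
def ortho(f,cx,cy,h,half=.056,px=.00028):
    n=int(2*half/px); g=(np.arange(n)+.5)*px-half
    # image up=+x, left=+y
    X=cx-g[:,None]+0*g; Y=cy-g[None,:]+0*g[:,None]
    P=np.stack([X,Y,0*X+h],-1).reshape(-1,1,3)
    q,_=cv2.fisheye.projectPoints(P,f['R'] @ np.zeros(3) + np.array(f['rvec'],float).ravel(),f['t'],np.array(f['mtx'],float),np.zeros(4))
    m=q.reshape(n,n,2).astype(np.float32)
    return cv2.remap(cv2.cvtColor(f['frame'],cv2.COLOR_RGB2BGR),m,None,cv2.INTER_CUBIC)
def fcloud(f):
    K=np.array(f['mtx']);z=f['range_z'];v,u=np.mgrid[:z.shape[0],:z.shape[1]]
    x,y=(u-K[0,2])/K[0,0],(v-K[1,2])/K[1,1];th=np.hypot(x,y)+1e-9
    c=np.stack([x/th*np.tan(th)*z,y/th*np.tan(th)*z,z],-1); return (c-f['t'])@f['R']
E
python3 - <<'E'
from h import *
f=np.load('w1.npy',allow_pickle=True).item()
o=ortho(f,.575,-.022,.07);l=ortho(f,.539,-.245,.064)
for im in(o,l): cv2.circle(im,(200,200),2,(0,0,255),-1)
cv2.imwrite('pics/o1.png',np.hstack([o,l]))
P=fcloud(f);vv,uu=np.mgrid[:420,:560]
q=(vv<180)&(uu<360)&(abs(P[...,2]-.07)<.004)&(f['range_z']>0)
for n,c in(('a',(.57,.08)),('b',(.575,-.022))):
    c=np.array(c)
    for k in range(6):
        p=P[q][:,:2];d=np.hypot(*(p-c).T);p=p[(d<.049)&(d>.025)]
        A=np.c_[2*p,np.ones(len(p))]
        # mid-ring radius fit
        hull=cv2.convexHull(p.astype(np.float32))[:,0];A=np.c_[2*hull,np.ones(len(hull))]
        sol=np.linalg.lstsq(A,(hull**2).sum(1),rcond=None)[0];c=sol[:2]
    print(n,c,np.sqrt(sol[2]+c@c),len(p))
q=(np.hypot(P[...,0]-.539,P[...,1]+.245)<.045)&(P[...,2]>.055)&(P[...,2]<.072)&(vv<200)
p=P[q][:,:2].astype(np.float32);print(len(p),cv2.minAreaRect(p),np.median(P[q][:,2]))
E
```

```text
a [0.57427315 0.08324658] 0.04597848444347076 2982
b [ 0.57534981 -0.02038825] 0.04585456433179287 3128
666 ((0.5397039651870728, -0.24493129551410675), (0.0686974823474884, 0.017119187861680984), 42.06137466430664) 0.06371796869561616
```

View pics/o1.png

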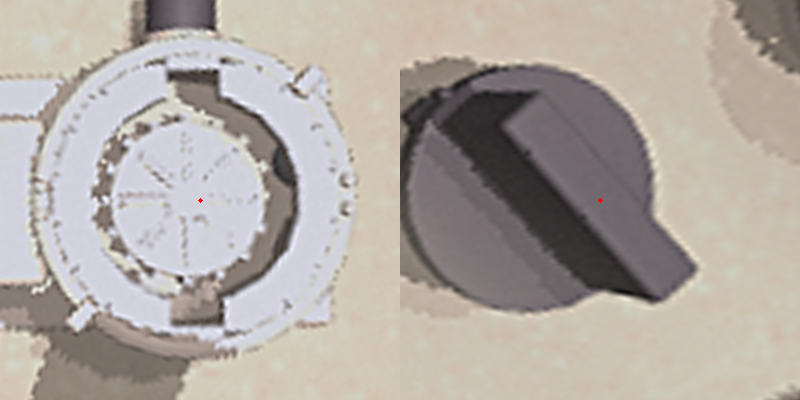

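b centre is (0.5753,-0.0204) and the slots are at yaw ≈ +0.8°: slots at (192,75)/(197,310) and long ribs at (310,80)/(80,317) in the crop. The lid bar is at (0.5397,-0.2449), yaw 42°. Next I'll hover over the lid.

Call:
step_arm:
  moves: [0,0,-60,0.122,0.251,0.12,0.0876,0,0,-60,0.122,0.251,0.12,0.0876,0,0,-60,0.122,0.251,0.12,0.0876,0,0,-60,0.122,0.251,0.12,0.0876,0,0,-60,0.122,0.251,0.12,0.0876,0,0,-60,0.122,0.251,0.12,0.0876,0,0,-60,0.122,0.251,0.12,0.0876,0,0,-60,0.122,0.251,0.12,0.0876,0,0,-60,0.122,0.251,0.12,0.0876,0,0,-60,0.122,0.251,0.12,0.0876,0,0,-60,0.122,0.251,0.12,0.0876,0,0,-60,0.122,0.251,0.12,0.0876]

```text
time: 2.82
eef_pos: [0.5403, -0.2441, 0.1413]
ee_rot: [0.0, 0.934, 0.358, 0.0]
force: [-0.2, 0.0, 0.2]
gripper_width: 0.0877
grasp_force: 0.0
```

```bash
cat >> h.py <<'E'
def state():
    s=r.observe();M=R.from_quat(np.roll(s['ee_rot'],-1)).as_matrix()
    print('t',round(s['time'],2),'tcp',np.round(s['eef_pos'],4),'yaw',np.degrees(np.arctan2(M[1,0],M[0,0])).round(2),'tilt',M[:2,2].round(4),'q',np.round(s['qpos'],2),'F',np.round(s['force'],1),'w',round(s['gripper_width'],4),'g',round(s['grasp_force'],1)); return s,M
E
python3 - <<'E'
from h import *
s,M=state()
f=grab('wrist');np.save('w2.npy',f,allow_pickle=True);save(f,'pics/w2.png')
P=fcloud(f);ok=f['range_z']>0
q=ok&(np.hypot(P[...,0]-.539,P[...,1]+.245)<.045)&(P[...,2]>.055)&(P[...,2]<.072)
p=P[q][:,:2].astype(np.float32);print(len(p),cv2.minAreaRect(p),np.median(P[q][:,2]))
q=ok&(np.hypot(P[...,0]-.539,P[...,1]+.245)<.05)&(P[...,2]>.029)&(P[...,2]<.039)
p=P[q][:,:2].astype(np.float32);print(len(p),cv2.minEnclosingCircle(p))
E
```

```text
t 2.82 tcp [ 0.5403 -0.2441  0.1413] yaw 42.01 tilt [ 0.001  -0.0001] q [-0.09  0.29 -0.29  0.   -0.99  2.4 ] F [-0.2  0.   0.2] w 0.0877 g 0.0
1783 ((0.5399086475372314, -0.24574615061283112), (0.0681750550866127, 0.01572355628013611), 41.74647903442383) 0.06411941443045453
4327 ((0.5406104922294617, -0.2446724772453308), 0.03915182128548622)
```

Call:
step_arm:
  moves: [0,0,0,-0.001,0.001,0.04,0.0876,0,0,0,-0.001,0.001,0.075,0.0876,0,0,0,-0.001,0.001,0.095,0.0876,0,0,0,-0.001,0.001,0.103,0.0876,0,0,0,-0.001,0.001,0.103,0.0876,0,0,0,-0.001,0.001,0.103,0.0,0,0,0,-0.001,0.001,0.103,0.0,0,0,0,-0.001,0.001,0.103,0.0,0,0,0,-0.001,0.001,0.103,0.0,0,0,0,-0.001,0.001,0.103,0.0,0,0,0,-0.001,0.001,0.103,0.0,0,0,0,-0.001,0.001,0.103,0.0,0,0,0,-0.001,0.001,0.103,0.0]
  grip_force: 35

```text
time: 3.95
eef_pos: [0.5397, -0.2469, 0.0377]
ee_rot: [0.0, 0.933, 0.359, 0.0]
force: [0.3, -0.5, -0.6]
gripper_width: 0.0397
grasp_force: 0.0
```

```bash
python3 -c "
from h import *
state()"
```

```text
t 3.95 tcp [ 0.5397 -0.2469  0.0377] yaw 42.13 tilt [ 0.0001 -0.    ] q [-0.1   0.41 -0.39 -0.   -0.76  2.41] F [ 0.3 -0.5 -0.6] w 0.0397 g 0.0
```

Call:
step_arm:
  moves: [0,0,0,0.0,-0.001,0,0.0,0,0,0,0,-0.001,0,0.0,0,0,0,0,-0.001,0,0.0,0,0,0,0,-0.001,0,0.0,0,0,0,0,-0.001,0,0.0,0,0,0,0,-0.001,0,0.0,0,0,0,0,-0.001,0,0.0]

```text
time: 4.53
eef_pos: [0.5389, -0.2461, 0.0374]
ee_rot: [-0.0, 0.933, 0.359, -0.0]
force: [-0.3, 0.0, -1.2]
gripper_width: 0.0163
grasp_force: 35.0
```

```bash
python3 -c "
from h import *
state()"
```

```text
t 4.53 tcp [ 0.5389 -0.2461  0.0374] yaw 42.14 tilt [-0.0002  0.    ] q [-0.1   0.41 -0.4  -0.   -0.76  2.4 ] F [-0.3  0.  -1.2] w 0.0163 g 35.0
```

Call:
step_arm:
  moves: [0,0,0,0,0,-0.04,0,0,0,0,0,0,-0.08,0,0,0,0,0,0,-0.113,0,0,0,41.3,0.177,-0.144,-0.113,0,0,0,41.3,0.177,-0.144,-0.113,0,0,0,41.3,0.177,-0.144,-0.113,0,0,0,41.3,0.177,-0.144,-0.113,0,0,0,41.3,0.177,-0.144,-0.113,0,0,0,41.3,0.177,-0.144,-0.113,0,0,0,41.3,0.177,-0.144,-0.113,0,0,0,41.3,0.177,-0.144,-0.113,0,0,0,41.3,0.177,-0.144,-0.113,0]

```text
time: 5.53
eef_pos: [0.5732, -0.0204, 0.1502]
ee_rot: [0.0, 1.0, 0.009, -0.0]
force: [-0.5, -0.2, -2.8]
gripper_width: 0.0155
grasp_force: 35.0
```

Run:
```python
from h import *
s,M=state();tcp=s['eef_pos']
f=grab('wrist');np.save('w3.npy',f,allow_pickle=True);save(f,'pics/w3.png')
g=grab('top');np.save('t3.npy',g,allow_pickle=True)
P=fcloud(f);ok=f['range_z']>0
d=np.hypot(P[...,0]-.5753,P[...,1]+.0204)
zd=tcp[2]-.0034
q=ok&(d<.05)&(abs(P[...,2]-zd)<.004);p=P[q][:,:2].astype(np.float32)
print(len(p),cv2.minEnclosingCircle(p), np.median(P[q][:,2]))
big=ortho(f,.575,-.02,zd); rim=ortho(f,.575,-.02,.07)
cv2.imwrite('pics/o3.png',np.hstack([big,rim]))
```

```text
t 5.53 tcp [ 0.5732 -0.0204  0.1502] yaw 0.99 tilt [-0.001  -0.0001] q [ 0.31  0.26 -0.32 -0.   -1.    1.28] F [-0.5 -0.2 -2.8] w 0.0155 g 35.0
4658 ((0.575621485710144, -0.022328317165374756), 0.03868487849831581) 0.14702717306523763
```

View pics/o3.png

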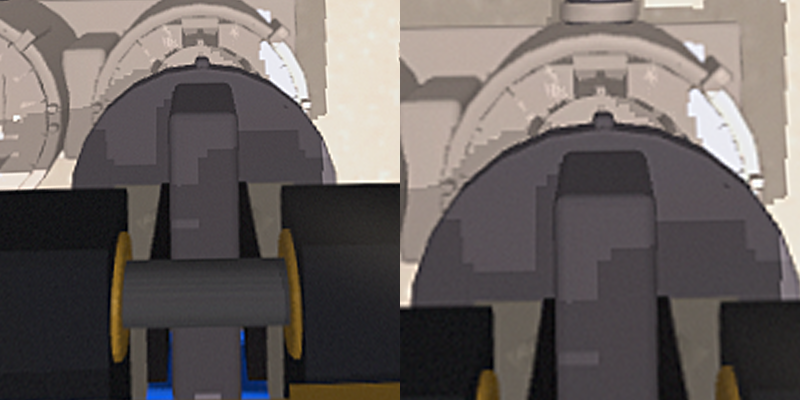

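The rectified view shows the lid level over bore b with its far lug in line with the slot (lug at (202,62), slot at (202,40)). The lid centre is about (0.575,-0.020). Now I'll lower it.

Call:
step_arm:
  moves: [0,0,0,0.0005,0,0.02,0,0,0,0,0.0005,0,0.035,0,0,0,0,0.0005,0,0.042,0,0,0,0,0.0005,0,0.047,0,0,0,0,0.0005,0,0.052,0,0,0,0,0.0005,0,0.056,0,0,0,0,0.0005,0,0.06,0,0,0,0,0.0005,0,0.064,0,0,0,0,0.0005,0,0.064,0]

```text
time: 6.38
eef_pos: [0.5738, -0.0206, 0.086]
ee_rot: [0.0, 1.0, 0.007, -0.0]
force: [0.1, -0.2, -2.2]
gripper_width: 0.0157
grasp_force: 35.0
```

```bash
python3 -c "
from h import *
state()"
```

```text
t 6.38 tcp [ 0.5738 -0.0206  0.086 ] yaw 0.83 tilt [-0.0007 -0.0001] q [ 0.3   0.33 -0.39 -0.   -0.85  1.28] F [ 0.1 -0.2 -2.2] w 0.0157 g 35.0
```

Call:
step_arm:
  moves: [0,0,0,0,0,0.002,0,0,0,0,0,0,0.004,0,0,0,0,0,0,0.005,0,0,0,0,0,0,0.005,0,0,0,0,0,0,0.005,0]

```text
time: 6.8
eef_pos: [0.5742, -0.0205, 0.0817]
ee_rot: [0.0, 1.0, 0.007, 0.0]
force: [-0.8, 0.1, -1.5]
gripper_width: 0.0162
grasp_force: 35.0
```

```bash
python3 -c "
from h import *
state()"
```

```text
t 6.8 tcp [ 0.5742 -0.0205  0.0817] yaw 0.84 tilt [ 0.0001 -0.    ] q [ 0.3   0.33 -0.4   0.   -0.84  1.28] F [-0.8  0.1 -1.5] w 0.0162 g 35.0
```

Call:
step_arm:
  moves: [0,0,4,0,0,0,0,0,0,8,0,0,0,0,0,0,12,0,0,0,0,0,0,16,0,0,0,0,0,0,20,0,-0.0005,0,0,0,0,24,0,-0.0005,0,0,0,0,28,0,-0.0005,0,0,0,0,32,0,-0.001,0,0,0,0,35,0.0005,-0.001,0,0,0,0,38,0.0005,-0.001,0,0,0,0,40,0.0005,-0.001,0,0,0,0,40,0.0005,-0.001,0,0,0,0,40,0.0005,-0.001,0,0]

```text
time: 7.88
eef_pos: [0.5747, -0.0195, 0.0817]
ee_rot: [-0.0, 0.942, -0.335, 0.0]
force: [-0.1, 0.2, -1.9]
gripper_width: 0.0161
grasp_force: 35.0
```

Run:
```python
from h import *
s,M=state();print(s['torque'])
f=grab('wrist');save(f,'pics/w4.png');np.save('w4.npy',f,allow_pickle=True)
cv2.imwrite('pics/o4.png',np.hstack([ortho(f,.575,-.02,.135),ortho(f,.575,-.02,.07)]))
```

```text
t 7.88 tcp [ 0.5747 -0.0195  0.0817] yaw -39.1 tilt [0.0002 0.0001] q [ 0.31  0.33 -0.4  -0.   -0.84  0.58] F [-0.1  0.2 -1.9] w 0.0161 g 35.0
[0.03458609 0.02962666 0.04006239]
```

View pics/o4.png

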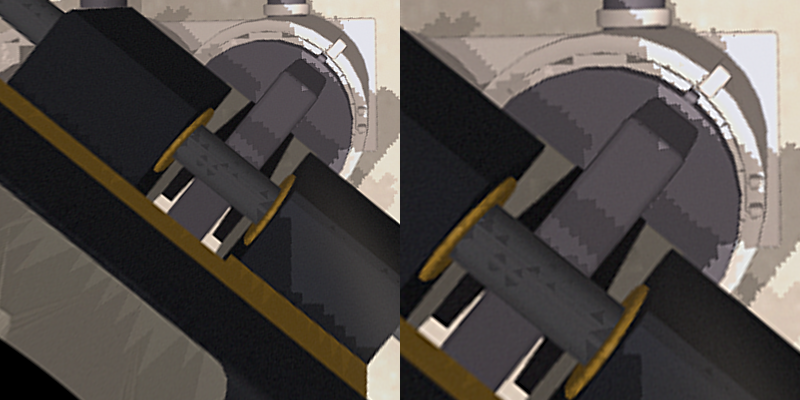

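The lid has turned with the tool, and the bar at (690,120) is just short of the long rib at (715,80). Now the last 5°.

Call:
step_arm:
  moves: [0,0,2,0,0,0,0,0,0,4,0,0,0,0,0,0,5,0,0,0,0,0,0,5,0,0,0,0,0,0,5,0,0,0,0,0,0,5,0,0,0,0]

```text
time: 8.43
eef_pos: [0.5747, -0.0195, 0.0816]
ee_rot: [-0.0, 0.927, -0.375, 0.0]
force: [-0.1, -0.1, -2.4]
gripper_width: 0.0156
grasp_force: 35.0
```

Run:
```python
from h import *
state()
f=grab('wrist');P=fcloud(f);ok=f['range_z']>0
d=np.hypot(P[...,0]-.5753,P[...,1]+.0204)
for n,lo,hi,rr in(('disc',.074,.0815,.042),('bar',.105,.111,.04)):
    q=ok&(d<rr)&(P[...,2]>lo)&(P[...,2]<hi);p=P[q]
    print(n,len(p),cv2.minAreaRect(p[:,:2].astype(np.float32)) if len(p)else'',np.median(p[:,2]) if len(p) else '')
g=grab('side');im=cv2.cvtColor(g['frame'],cv2.COLOR_RGB2BGR)[190:330,270:450]
a=ortho(f,.575,-.02,.078)
cv2.imwrite('pics/f.png',np.hstack([a,cv2.resize(im,(400,400*140//180))[:400].copy() if 0 else cv2.copyMakeBorder(cv2.resize(im,(400,311)),0,89,0,0,0)]))
```

```text
t 8.43 tcp [ 0.5747 -0.0195  0.0816] yaw -44.1 tilt [0.0001 0.    ] q [ 0.31  0.33 -0.4  -0.   -0.84  0.49] F [-0.1 -0.1 -2.4] w 0.0156 g 35.0
disc 4642 ((0.579386293888092, -0.03046448528766632), (0.06834403425455093, 0.05829145014286041), 5.212083339691162) 0.07838040104387212
bar 3552 ((0.5751212239265442, -0.02429674193263054), (0.03401738405227661, 0.06615472584962845), 59.46415328979492) 0.10830034992686169
```

View pics/f.png

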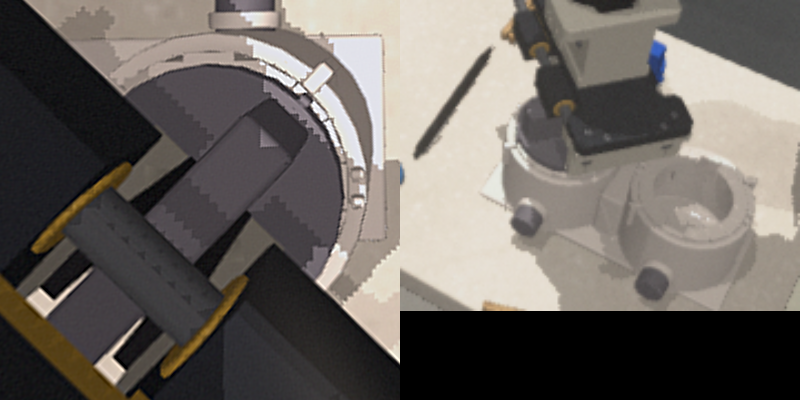

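The bar lines up with the long rib at (318,75), the disc top is at 0.078, which is seated, and the grip is 35 N. I'm handing in.

```bash
python3 -c "
from rig import r
print(r.finish_job())"
```

```text
the job is handed in; nothing more can be done
None
```

I handed the job in with the grey lid seated on bore b, the bore with the filter. It is turned about 45° clockwise onto the half-way rib, short of the click, and still gripped at 35 N. The arm never went near the candle or balm pot, and the hand-in returned no verdict.

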